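# Unhook a press board from its canted rack and lay it in the mould frame

### The arm

A 6-joint arm with a two-finger parallel gripper is mounted at the origin on a cart in front of the work surface, level with it; the furniture and walls round the work are solid. World frame = base frame: x ahead of the robot, y to its left, z up, the work surface at z = 0. Lengths are in m, angles in rad, forces in N, time in s.
With the tool pointing down it reaches from about 0.425 to 0.95 m from the base axis. Payload 3.5 kg.
Tool frame: the origin (TCP) lies between the finger pads; the fingertips stand 19 mm ahead of it and the grasp point (between the pads) is the TCP (ctrl.nose_length is the distance from the TCP to the fingertips, in m); z points along the fingers, y is the line along which they close (so a half turn about z gives the same grasp; the last joint's range is limited). The gripper opens to 85 mm and grips with 20 to 120 N. Pads are 22 mm wide; open, the fingers measure 114 mm over their backs; the gripper's body (76 mm by 85 mm) begins 54 mm behind the grasp point. The pads swing forward as they close: fully open they stand 13 mm farther back than shut.
Start: joints at [1.14, 0.286, 1.577, -0, 1.279, -0.15], TCP at [0.187, 0.649, 0.25] pointing down, gripper open.
Joint ranges: [-2.77, 2.77], [-0.9, 2.22], [0.21, 2.48], [-1.53, 4.67], [0.24, 2.81], [-2.84, 2.84]. Speed limits (rad/s): [2.79, 2.79, 3.14, 3.14, 3.14, 3.14].

### API

Orientations are given as a unit quaternion [x, y, z, w].
In Python, from plant import ctrl gives the robot as it stands.
- The arm moves only by the tool apply_moves, never from a script. Its argument "series" is a list of rows, each a list of 6 numbers: the shift along the world's x, y, z scaled (see below), then the turn, a rotation vector about the world's x, y, z scaled (see below). A call has 1 to 20 rows; each row is the pose to reach, as a shift and turn from the pose commanded when the call began; what a row does not reach only later rows make up. The controller multiplies each number of a shift by 0.8 m and each number of a turn by 45 degrees. A row lasts 1/8 s, in which the tool goes at most 62.5 mm and 10.7 degrees, less where a joint would pass 70% of its speed; a pose out of reach is approached as far as the arm can. A call with a number of a shift or a turn outside -1 to 1 is refused whole. A call with a gripper value outside its range is refused whole. "jaw" is the opening, from 0 (shut) to 1 (fully open), set as the call begins (left out, the last holds). The fingers move at their own pace and stop on an object; "squeeze" is the grip in N (left out, the last holds). Time passes only in rows, so rows that repeat a pose let the fingers close. It gives the time, the measured TCP pose, the force, the opening and the grip force at its end, in the units of the state.
- ctrl.get_state(): the state, without advancing time (a new reading comes with each control period).
- ctrl.read_camera(name): name is "scene" or "top" or "wrist"; returns the picture (400x640x3 uint8, red, green, blue); there is no depth.
- ctrl.get_calibration(name): a dict with "fx", "fy", "cx", "cy" (pixels), "dist_coeffs" ([k1, k2, p1, p2, k3] as OpenCV has them; the pictures are not rectified), "xyz" and "orientation" of the camera in the world; the wrist camera has in their place "hand_eye" (4x4, takes a point from camera to tool coordinates, whose origin is the TCP and whose axes are the flange's). Camera axes: x right, y up, looking along -z (the intrinsics and any distortion apply to the point x, -y, -z); pixel columns grow to the right and rows downward; lengths in m; the calibration is good to about 2 mm. A picture is of the moment at which its call begins: read the wrist's pose just before it. get_calibration takes no time and is no camera call.
- ctrl.sign_off(): hands the job in; it is judged then, once.
Trained networks look in the newest picture that a camera, given by its name, has taken for a name from the list of things; names that differ only in an ending like _2 or _b are one class to them, and where a whole thing is asked for, a point or a joint stands for the part that bears it (a point fixed in the world has none). Each returns a list of dicts, best first, with "p" (0 to 1); they miss things now and then, are a little off and sometimes report something else, mostly with a low value. They report only what shows in the picture. A call takes as long as a camera call.
- ctrl.boxes_of(thing, camera): "xy" ([column, row] as shares, 0 to 1, of the picture: columns of its width, rows of its height, amid what is visible of it).
- ctrl.silhouettes(thing, camera): "pixels" (400x640 bool, what is visible of it) and "xy" ([column, row] as shares, 0 to 1, of the picture: columns of its width, rows of its height, amid what is visible of it).
The state is a dict: "time": time; "qpos": joint angles; "dq": joint speeds; "joint_efforts": joint torques, N m; "eef_pos": TCP position; "tcp_rot": TCP orientation; "contact_force": force on the tool from outside, world axes, zero at the start; "wrist_torque": the same for the moment, N m; "opening": opening from 0.0 (shut) to 1.0 (fully open); "finger_force": force on a finger pad.
Only numpy, scipy, OpenCV 4.12 (cv2) and the standard library are available. Lean on these libraries where they do the work, as an engineer would, in place of code of your own. Each camera call takes 0.05 s, during which the arm holds its last target. There are 200 camera calls.

### The job

Take the press board with the straight bar grip out of the sloping rack: slide it up the slope until its lower edge is clear of the lower lip, tilt that edge up and out while the top is still under the upper strip, then draw it out. Lay it flat, grip up, inside the low wooden mould frame without dropping it, and let go. Leave the other two boards in the rack and do not disturb the cup, the pot and the bowl.

Things in the scene. Friction and masses are not known exactly. Their poses are not given: they have to be found in the camera images.
- bar_grip (a point): Centre of the bar grip of the press board to move: a loose brown wooden slab 160 x 80 x 12 mm, about 0.2 kg, with one dark bar across its middle, 16 mm thick (board's x), 72 mm long (y), standing 34 mm above the slab (17 mm either side of here). Axes: x along the 160 mm (in the rack: up the slope), y along the bar, z out of the upper face. Pinch the bar across its 16 mm, tool square to the slab.
- board_mid (a point): Centre of the same board's slab, 23 mm below bar_grip along the board's z; same axes. The underside is 6 mm below it.
- rack_bed (a point): On the sloping bed of the fixed wooden rack (190 x 273 mm, 180 high), mid-width, 80 mm up from the lower lip's upright; under a board's centre at the start. Axes: x up the slope, away from the robot, 27 deg above level; y across; z square out of the bed. Three boards lie side by side 82 mm apart, about 2 mm between them; the bar board may be in any place. Cheeks 31 mm high at either side.
- knob_a_mid (a point): Centre of the slab of one of the other two boards: same 160 x 80 x 12 mm slab, same axes, but with two small round knobs (29 mm high) side by side instead of a bar. Stays in the rack.
- knob_b_mid (a point): The same of the other board with two round knobs. Stays in the rack.
- frame_floor (a point): Centre of the floor of the mould frame, a fixed low wooden frame 202 x 122 mm with pale floor lying on the table. The floor is 6 mm above the table, the rim reaches 14 mm above the floor; inside 172 x 92 mm. x runs along its length, y across, z up.
- cup_mid (a point): Centre of a plain pale clay cup, 83 mm wide, 86 mm high, a bystander on the table.
- pot_mid (a point): Centre of a plain low round clay pot, 80 mm wide, 44 mm high, a bystander.
- bowl_mid (a point): Centre of a plain round clay bowl, 127 mm wide, 47 mm high, a bystander.
- lip_edge (a point): Underside of the free edge of the lower lip's metal strip, mid-width; axes of rack_bed. The strip is 17 to 23 mm above the bed and covers the lowest 10 mm of the slabs (the slab's lower edge starts within 1 mm of the lip's upright). Sliding a board 10 mm up the slope frees its lower edge.
- strip_edge (a point): Underside of the free edge of the upper metal strip, mid-width; axes of rack_bed. The strip is 24 to 30 mm above the bed and runs from here up the slope; a stop lies 30 mm behind this edge. Slabs start 9 mm under the strip and can slide 21 mm up to the stop; then the lower edge can be tilted out by up to about 20 deg about the upper edge.

How it is judged:
On the way, in this order (a step that is already met when the one before it is completed fails the run):
1. the bar board is slid up the slope, clear of the lower lip, both ends still in the rack (x of board_mid in the frame of rack_bed above 0.0105 m and z of board_mid in the frame of rack_bed below 0.04 m), for 0.05 s.
2. its lower edge is tilted up out of the bed while its top is still under the upper strip (angle between the z axis of board_mid and the z axis of rack_bed, either way round above 0.06 rad and z of board_mid in the frame of rack_bed below 0.06 m and x of board_mid in the frame of rack_bed above -0.006 m), for 0.05 s.
3. it is drawn out of the rack (distance between board_mid and rack_bed above 0.13 m), for 0.05 s.
At the end, for the whole second after the job is handed in: The bar board lies flat (within 3.5 deg), grip up, on the floor of the mould frame between its rims (within 9 mm of the middle both ways), at rest; both knob boards still lie in the rack (x of board_mid in the frame of frame_floor between -0.009 and 0.009 m and y of board_mid in the frame of frame_floor between -0.009 and 0.009 m and z of board_mid in the frame of frame_floor between 0.001 and 0.01 m and angle between board_mid's own z axis and vertical below 0.06 rad and angle between the x axis of board_mid and the x axis of frame_floor, either way round below 0.2 rad and linear speed of press_board below 0.02 m/s and x of knob_a_mid in the frame of rack_bed between -0.02 and 0.03 m and z of each of knob_a_mid, knob_b_mid in the frame of rack_bed below 0.025 m and x of knob_b_mid in the frame of rack_bed between -0.02 and 0.03 m); the robot touches nothing.
It fails at once if a knob board is pulled out of the rack or shifted more than 35 mm (distance of any of knob_a_mid, knob_b_mid from where it was at the start of the episode above 0.035 m).
It fails at once if the cup, pot or bowl is moved more than 25 mm (distance of any of cup_mid, pot_mid, bowl_mid from where it was at the start of the episode above 0.025 m).
It fails at once if the board is dropped or thrown into the frame (faster than 0.8 m/s just above it) (horizontal distance between board_mid and frame_floor below 0.08 m and z of board_mid in the frame of frame_floor below 0.12 m and linear speed of press_board above 0.8 m/s).
It also fails if it takes over 45 s, if anything falls off the work surface, if the arm or the gripper's body presses on something with over 40 N, if the wrist force passes 120 N, or if a joint passes its speed limit or range.

## Working session

There is one attempt and no reset: what is moved stays moved. The work goes in short steps, Python scripts to look and compute and a tool call to move; the robot and the scene stay as the last step left them, time stands still between calls to the robot, and variables do not carry over. Pictures are saved under pics/ and viewed, at most 10 in all, crops included, and the job is handed in when it is done.

Besides the shell and the picture viewer there is one more tool, called after ">>>" by a JSON object that holds its "name" and its "arguments". apply_moves: Moves the arm, as the interface text tells. Shifts and turns lie within -1 to 1; 1 stands for 0.8 m of shift or 45 degrees of turn. Its arguments: {"type":"object","properties":{"series":{"type":"array"},"jaw":{"type":"number"},"squeeze":{"type":"number"}},"required":["series"]}

```bash
mkdir -p pics
cat > h.py <<'E'
import numpy as np, cv2
from scipy.spatial.transform import Rotation as R
from plant import ctrl
def cam(name, st=None):
    c=ctrl.get_calibration(name)
    K=np.array([[c['fx'],0,c['cx']],[0,c['fy'],c['cy']],[0,0,1]]);D=np.array(c['dist_coeffs'],float)
    if 'hand_eye' in c:
        st=st or ctrl.get_state(); T=np.eye(4);T[:3,:3]=R.from_quat(st['tcp_rot']).as_matrix();T[:3,3]=st['eef_pos'];T=T@np.array(c['hand_eye'])
    else:
        T=np.eye(4);T[:3,:3]=R.from_quat(c['orientation']).as_matrix();T[:3,3]=c['xyz']
    return K,D,T
def ray(C,px):
    K,D,T=C; u=cv2.undistortPoints(np.array([[px]],float),K,D)[0,0]
    d=T[:3,:3]@np.array([u[0],-u[1],-1]); return T[:3,3],d
def onz(C,px,z):
    o,d=ray(C,px); return o+d*(z-o[2])/d[2]
def proj(C,P):
    K,D,T=C; p=(np.atleast_2d(P)-T[:3,3])@T[:3,:3]; p=p*[1,-1,-1]
    return cv2.projectPoints(p,np.zeros(3),np.zeros(3),K,D)[0][:,0]
def tri(rs):
    A=0;b=0
    for o,d in rs:
        d=d/np.linalg.norm(d);M=np.eye(3)-np.outer(d,d);A=A+M;b=b+M@o
    return np.linalg.solve(A,b)
def save(n,im): cv2.imwrite('pics/'+n,im[:,:,::-1])
E
python3 - <<'E'
from h import *
for n in ['scene','top']:
    im=ctrl.read_camera(n);save(n+'0.png',im)
    C=cam(n);print(n,C[2].round(3).tolist())
    for t in ['bar_grip','board_mid','rack_bed','knob_a_mid','frame_floor','cup_mid','pot_mid','bowl_mid','lip_edge','strip_edge']:
        print(t,[(round(d['p'],2),(np.array(d['xy'])*[640,400]).round(1).tolist()) for d in ctrl.boxes_of(t,n)][:4])
E
```

```text
scene [[0.665, 0.418, -0.618, -0.447], [-0.746, 0.361, -0.559, -0.989], [-0.01, 0.833, 0.553, 0.987], [0.0, 0.0, 0.0, 1.0]]
bar_grip [(0.84, [362.1, 206.4])]
board_mid [(0.7, [361.5, 205.6])]
rack_bed [(0.85, [345.8, 220.1]), (0.21, [315.4, 193.5])]
knob_a_mid [(0.72, [319.0, 193.0])]
frame_floor [(0.59, [228.5, 200.3])]
cup_mid [(0.58, [282.9, 169.8])]
pot_mid [(0.97, [262.9, 236.9])]
bowl_mid [(0.77, [422.8, 250.6])]
lip_edge [(0.64, [345.7, 226.7])]
strip_edge [(0.7, [346.1, 221.5])]
top [[0.028, 0.995, -0.094, 0.432], [-1.0, 0.028, -0.002, -0.095], [0.001, 0.094, 0.996, 1.506], [0.0, 0.0, 0.0, 1.0]]
bar_grip [(0.74, [371.1, 183.7]), (0.61, [338.9, 163.2]), (0.38, [314.7, 189.6])]
board_mid [(0.78, [366.8, 182.2]), (0.32, [342.6, 186.7])]
rack_bed []
knob_a_mid [(0.81, [312.1, 189.2])]
frame_floor [(0.58, [197.4, 233.4])]
cup_mid [(0.97, [212.5, 148.3])]
pot_mid [(0.4, [371.2, 184.5])]
bowl_mid [(0.7, [440.4, 174.4])]
lip_edge [(0.81, [343.1, 162.7]), (0.47, [313.1, 188.1])]
strip_edge [(0.83, [341.5, 160.2])]
```

```bash
python3 -c "
import cv2
a=cv2.imread('pics/scene0.png')[120:320,170:490];b=cv2.imread('pics/top0.png')[80:300,150:490]
cv2.imwrite('pics/s1.png',cv2.resize(a,None,fx=2.5,fy=2.5,interpolation=cv2.INTER_CUBIC));cv2.imwrite('pics/t1.png',cv2.resize(b,None,fx=2.35,fy=2.35,interpolation=cv2.INTER_CUBIC))"
```

```text
(no output)
```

View pics/s1.png

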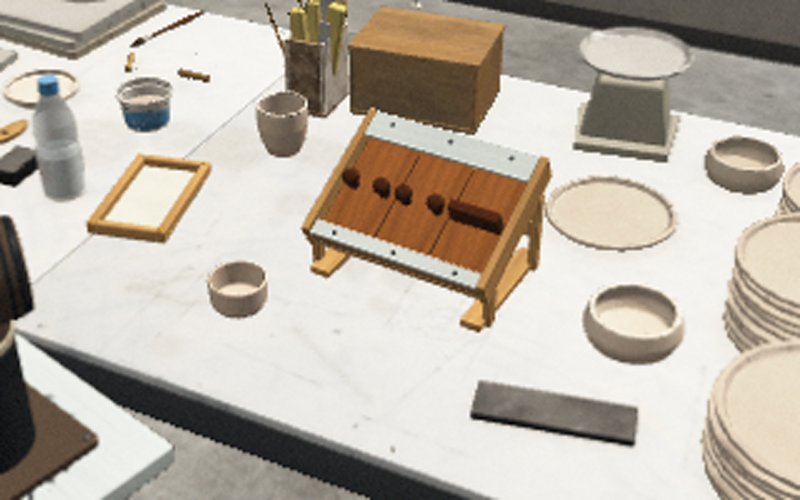

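View pics/t1.png

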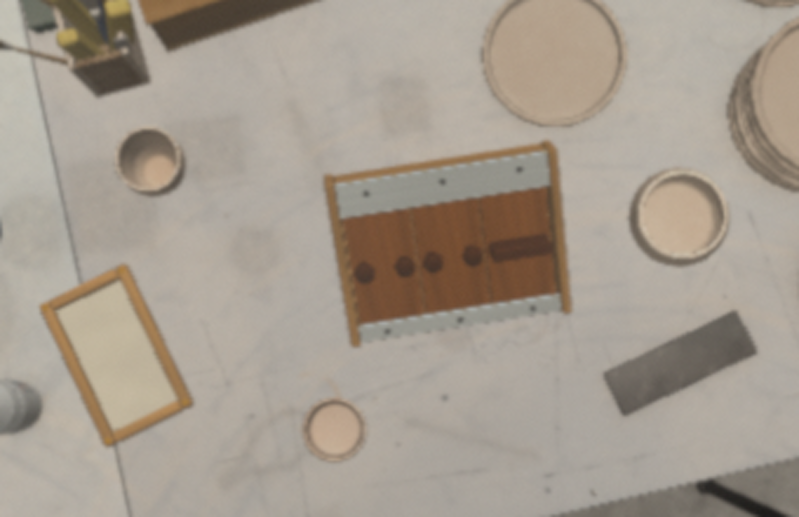

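The bar board is the rightmost (bar at about (371,185) in the top picture). The frame is at left, with its corners at crop (125,265), (190,403), (108,445) and (42,307). The pot lies in front of the rack.

```bash
cat > fit.py <<'E'
from h import *
from scipy.optimize import least_squares
top=lambda l: np.array(l)/2.35+[150,80]
sc=lambda l: np.array(l)/2.5+[170,120]
def rackpose(p):
    return R.from_euler('z',p[3])*R.from_euler('y',-np.radians(27)), np.array(p[:3])
E
python3 - <<'E'
from fit import *
M=np.array([[71,124,30],[71,-124,30],[-70,124,23],[-70,-124,23],[0,-82,46]])/1e3
obs={'top':top([[340,218],[550,187],[358,323],[560,295],[520,243]]),'scene':sc([[364,136],[531,178],[322,218],[480,263],[477,209]])}
C={n:cam(n) for n in obs}
def f(p):
    r,t=rackpose(p); P=r.apply(M)+t
    return np.concatenate([(proj(C[n],P)-obs[n]).ravel() for n in obs])
s=least_squares(f,[.5,-.1,.1,.1],loss='soft_l1');print(s.x.round(4),f(s.x).round(1))
r,t=rackpose(s.x);print('bar',(r.apply([0,-.082,.029])+t).round(4),'quat',r.as_quat())
F=np.array([[101,-61,20],[-101,-61,20],[-101,61,20],[101,61,20]])/1e3
o=top([[125,265],[190,403],[108,445],[42,307]])
g=lambda q:(proj(C['top'],R.from_euler('z',q[2]).apply(F)+[q[0],q[1],0])-o).ravel()
s2=least_squares(g,[.5,.4,.4]);print('frame',s2.x.round(4),g(s2.x).round(1))
for n,px,z in [('cup',[150,160],.06),('pot',[335,430],.03),('bowl',[682,216],.03)]: print(n,onz(C['top'],top(px),z).round(3))
print(ctrl.get_calibration('wrist'),ctrl.get_state()['tcp_rot'])
E
```

```text
[ 0.602  -0.1629  0.0979  0.1868] [ 0.2 -0.8  0.2 -1.7  0.2  0.1 -0.2 -1.7  1.4  2.8 -0.3 -1.4 -1.6  0.9
 -1.9 -0.4  1.2  3.7 -1.5 -0.1]
bar [ 0.6043 -0.2459  0.1237] quat [ 0.0217671  -0.23242834  0.09066651  0.96813369]
frame [0.4628 0.2525 0.493 ] [ 0.3 -1.2  1.9  0.6 -0.6  1.5 -1.5 -0.9]
cup [0.706 0.213 0.06 ]
pot [ 0.376 -0.028  0.03 ]
bowl [ 0.659 -0.46   0.03 ]
{'fx': 352.11074730983916, 'fy': 352.11074730983916, 'cx': 321.1080798996921, 'cy': 199.64728604646834, 'dist_coeffs': array([-0.01584034,  0.        ,  0.        ,  0.        ,  0.        ]), 'hand_eye': array([[-8.72891053e-04,  9.51515303e-01,  3.07600174e-01,
         7.86560029e-02],
       [ 9.99999571e-01,  7.35633236e-04,  5.62172625e-04,
         2.61743736e-05],
       [ 3.08634944e-04,  3.07600533e-01, -9.51515537e-01,
        -1.22878514e-01],
       [ 0.00000000e+00,  0.00000000e+00,  0.00000000e+00,
         1.00000000e+00]])} [1.39942134e-01 9.90159684e-01 1.25111847e-05 8.96732670e-06]
```

```bash
cat >> fit.py <<'E'
RK=[.602,-.1629,.0979,.1868]
def delta(P,Q,st=None,start=None):
    st=ctrl.get_state(); print('t',st['time'],'pos',np.round(st['eef_pos'],4),'nose',ctrl.nose_length)
    rv=(Q*R.from_quat(st['tcp_rot']).inv()).as_rotvec()
    print('shift',((np.array(P)-st['eef_pos'])/.8).round(4),'turn',(rv/np.radians(45)).round(4))
def toolR(rb):  # tool square to board with rotation rb
    m=rb.as_matrix(); return R.from_matrix(np.c_[m[:,1],m[:,0],-m[:,2]])
E
python3 - <<'E'
from fit import *
r,t=rackpose(RK);Q=toolR(r);P=r.apply([0,-.082,.029+.12])+t
st=ctrl.get_state();q0=R.from_quat(st['tcp_rot']);rv=(Q*q0.inv()).as_rotvec();print(P,np.degrees(rv))
delta([.48,.1,.36],R.from_rotvec(rv*.5)*q0)
E
```

```text
[ 0.55076086 -0.25603614  0.23065997] [ 19.11352607 -20.99913647 -61.98502564]
t 1.1 pos [0.187  0.6486 0.2503] nose 0.019
shift [ 0.3662 -0.6857  0.1371] turn [ 0.2124 -0.2333 -0.6887]
```

>>> {"name": "apply_moves", "arguments": {"series": [[0.05,0,0.13,0,0,0],[0.05,0,0.13,0,0,0],[0.366,-0.686,0.137,0.212,-0.233,-0.689],[0.366,-0.686,0.137,0.212,-0.233,-0.689],[0.366,-0.686,0.137,0.212,-0.233,-0.689],[0.366,-0.686,0.137,0.212,-0.233,-0.689],[0.366,-0.686,0.137,0.212,-0.233,-0.689],[0.366,-0.686,0.137,0.212,-0.233,-0.689],[0.366,-0.686,0.137,0.212,-0.233,-0.689],[0.366,-0.686,0.137,0.212,-0.233,-0.689],[0.366,-0.686,0.137,0.212,-0.233,-0.689],[0.366,-0.686,0.137,0.212,-0.233,-0.689],[0.366,-0.686,0.137,0.212,-0.233,-0.689]], "jaw": 0.6}}

```text
time: 2.72
eef_pos: [0.4806, 0.0973, 0.3599]
tcp_rot: [0.4, 0.908, 0.094, 0.078]
contact_force: [-0.4, 0.9, -0.4]
opening: 0.594
finger_force: 0.0
```

Run:
```python
from fit import *
r,t=rackpose(RK);Q=toolR(r);delta(r.apply([0,-.082,.029+.12])+t,Q)
```

```text
t 2.725 pos [0.4806 0.0973 0.3599] nose 0.019
shift [ 0.0877 -0.4416 -0.1616] turn [ 0.212  -0.2346 -0.6821]
```

>>> {"name": "apply_moves", "arguments": {"series": [[0.088,-0.442,-0.162,0.212,-0.235,-0.682],[0.088,-0.442,-0.162,0.212,-0.235,-0.682],[0.088,-0.442,-0.162,0.212,-0.235,-0.682],[0.088,-0.442,-0.162,0.212,-0.235,-0.682],[0.088,-0.442,-0.162,0.212,-0.235,-0.682],[0.088,-0.442,-0.162,0.212,-0.235,-0.682],[0.088,-0.442,-0.162,0.212,-0.235,-0.682],[0.088,-0.442,-0.162,0.212,-0.235,-0.682],[0.088,-0.442,-0.162,0.212,-0.235,-0.682]]}}

```text
time: 3.85
eef_pos: [0.5506, -0.252, 0.2314]
tcp_rot: [0.617, 0.751, 0.18, 0.15]
contact_force: [-1.7, 0.4, 0.5]
opening: 0.599
finger_force: 0.0
```

Run:
```python
from fit import *
r,t=rackpose(RK)
st=ctrl.get_state();C=cam('wrist',st);im=ctrl.read_camera('wrist');save('w1.png',im)
print(st['time'],st['qpos'],st['eef_pos'],st['tcp_rot'])
for n in ['bar_grip','board_mid','knob_a_mid']: print(n,[(round(d['p'],2),(np.array(d['xy'])*[640,400]).round(1).tolist()) for d in ctrl.boxes_of(n,'wrist')][:4])
M=np.array([[71,124,30],[71,-124,30],[-70,124,23],[-70,-124,23],[8,-46,46],[8,-118,46],[-8,-46,46],[-8,-118,46]])/1e3
print(proj(C,r.apply(M)+t).round(1).tolist())
```

```text
3.85 [-0.73974385 -0.00692066  1.98734239  0.47622056  0.92169878 -1.1798582 ] [ 0.55062767 -0.25204832  0.23138301] [0.61743773 0.75089936 0.18035301 0.14964487]
bar_grip [(0.85, [320.1, 189.0])]
board_mid [(0.91, [322.3, 188.0])]
knob_a_mid [(0.74, [326.4, 9.1])]
[[449.3, -143.6], [412.4, 257.9], [200.2, -138.3], [230.3, 252.8], [332.4, 161.2], [330.8, 260.4], [307.9, 161.1], [308.4, 260.2]]
```

View pics/w1.png

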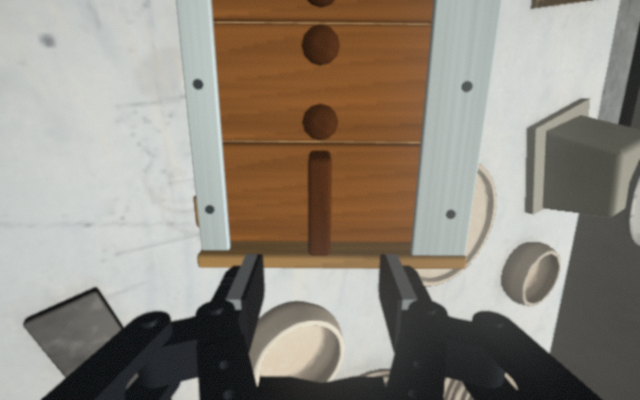

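Run:
```python
from fit import *
st=ctrl.get_state();C=cam('wrist',st)
im=ctrl.read_camera('wrist');g=cv2.cvtColor(im,cv2.COLOR_RGB2GRAY).astype(int)
print('row190',g[190,295:345].tolist());print('col320',g[140:165,320].tolist(),g[240:275,320].tolist());print('col380',g[130:150,380].tolist(),g[238:275,380].tolist())
st=ctrl.get_state();C=cam('wrist',st);print(st['eef_pos'])
def strip(v): return 434-22*(v-22)/226
def lip(v): return 213+17*(v-15)/233
def f(p):
    r,t=rackpose(p); q=lambda *a: proj(C,r.apply(np.array(a)/1e3)+t)[0]
    e=[]
    for y in(0,-100):
        a=q(71,y,30);e.append(a[0]-strip(a[1]));a=q(-70,y,23);e.append(a[0]-lip(a[1]))
    e+= [q(40,-41,12)[1]-142,q(-40,-41,12)[1]-142.5,q(40,41,12)[1]-20]
    e+=[q(0,-46,46)[1]-151,q(0,-118,46)[1]-253,q(0,-82,46)[0]-319.7]
    e.append((p[2]-.098)*300)
    return np.array(e)
from scipy.optimize import least_squares
s=least_squares(f,RK,loss='soft_l1');print(s.x.round(4).tolist(),f(s.x).round(1))
```

```text
row190 [94, 93, 93, 95, 96, 94, 96, 95, 94, 95, 93, 92, 84, 67, 50, 44, 46, 50, 55, 56, 54, 55, 56, 55, 51, 53, 55, 54, 56, 58, 58, 59, 62, 64, 66, 70, 81, 92, 92, 95, 98, 98, 97, 98, 98, 98, 97, 97, 97, 96]
col320 [95, 87, 71, 62, 73, 81, 88, 91, 85, 70, 47, 39, 37, 39, 35, 33, 36, 40, 41, 46, 49, 50, 53, 54, 51] [62, 62, 62, 62, 63, 63, 63, 67, 64, 64, 62, 64, 66, 68, 80, 97, 112, 121, 128, 133, 133, 132, 132, 133, 130, 127, 137, 168, 196, 209, 212, 214, 214, 212, 213]
col380 [92, 92, 95, 95, 95, 95, 94, 92, 90, 97, 104, 105, 89, 72, 74, 81, 88, 93, 95, 97] [98, 96, 90, 86, 80, 79, 80, 79, 82, 82, 83, 81, 78, 76, 78, 77, 75, 71, 71, 71, 70, 73, 71, 69, 72, 72, 68, 66, 66, 72, 82, 84, 78, 74, 74, 73, 69]
[ 0.55043432 -0.25291687  0.23114929]
[0.6029, -0.1605, 0.095, 0.1797] [-0.1  0.4 -0.2  0.2 -1.  -2.8 -0.2  4.4  1.5 -0.2 -0.9]
```

```bash
sed -i 's/^RK=.*/RK=[.6029,-.1605,.095,.1797]/' fit.py
python3 - <<'E'
from fit import *
r,t=rackpose(RK);Q=toolR(r);print(r.as_matrix().round(3))
for h in (.085,.035): delta(r.apply([0,-.081,h])+t,Q)
E
```

```text
[[ 0.877 -0.179 -0.447]
 [ 0.159  0.984 -0.081]
 [ 0.454  0.     0.891]]
t 4.1 pos [ 0.5504 -0.2529  0.2311] nose 0.019
shift [ 0.0362  0.0073 -0.0755] turn [ 0.0025  0.0026 -0.017 ]
t 4.1 pos [ 0.5504 -0.2529  0.2311] nose 0.019
shift [ 0.0641  0.0124 -0.1312] turn [ 0.0025  0.0026 -0.017 ]
```

>>> {"name": "apply_moves", "arguments": {"series": [[0.036,0.007,-0.076,0.002,0.003,-0.017],[0.036,0.007,-0.076,0.002,0.003,-0.017],[0.043,0.008,-0.09,0.002,0.003,-0.017],[0.05,0.01,-0.104,0.002,0.003,-0.017],[0.057,0.011,-0.118,0.002,0.003,-0.017],[0.062,0.012,-0.127,0.002,0.003,-0.017],[0.064,0.012,-0.131,0.002,0.003,-0.017],[0.064,0.012,-0.131,0.002,0.003,-0.017]]}}

```text
time: 5.1
eef_pos: [0.6014, -0.2442, 0.1253]
tcp_rot: [0.624, 0.746, 0.179, 0.149]
contact_force: [-0.4, -0.5, 0.2]
opening: 0.604
finger_force: 0.0
```

Run:
```python
from fit import *
r,t=rackpose(RK);Q=toolR(r)
st=ctrl.get_state();save('w2.png',ctrl.read_camera('wrist'))
print('in rack',r.inv().apply(np.array(st['eef_pos'])-t).round(4),st['contact_force']); delta(r.apply([0,-.081,.035])+t,Q)
```

```text
in rack [-0.0008 -0.0821  0.0345] [-0.44363589 -0.47739555  0.18806022]
t 5.15 pos [ 0.6015 -0.2443  0.1257] nose 0.019
shift [0.0003 0.0016 0.0007] turn [-0.0004 -0.0014  0.0017]
```

View pics/w2.png

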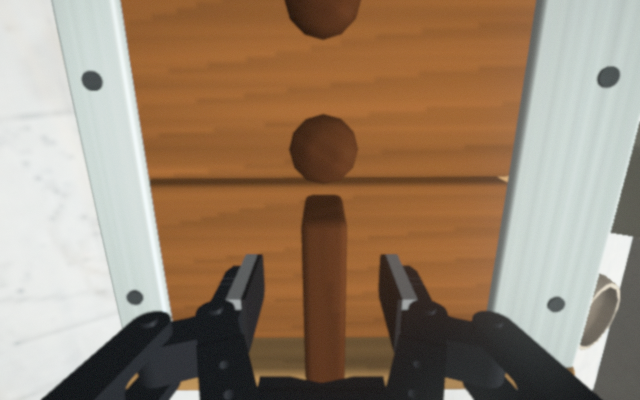

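The bar (columns 303–345) sits midway between the pads (263 and 380), so I can close.

>>> {"name": "apply_moves", "arguments": {"series": [[0,0,0,0,0,0],[0,0,0,0,0,0],[0,0,0,0,0,0],[0,0,0,0,0,0],[0,0,0,0,0,0],[0,0,0,0,0,0]], "jaw": 0, "squeeze": 80}}

```text
time: 5.9
eef_pos: [0.6015, -0.2445, 0.1262]
tcp_rot: [0.624, 0.746, 0.179, 0.149]
contact_force: [-4.5, 0.4, 5.6]
opening: 0.171
finger_force: 78.9
```

>>> {"name": "apply_moves", "arguments": {"series": [[0.004,0.001,0.003,0,0,0],[0.008,0.0015,0.0055,0,0,0],[0.012,0.002,0.0077,0,0,0],[0.0165,0.003,0.01,0,0,0],[0.0165,0.003,0.01,0,0,0],[0.0165,0.003,0.01,0,0,0]]}}

```text
time: 6.65
eef_pos: [0.6142, -0.2419, 0.1328]
tcp_rot: [0.624, 0.746, 0.179, 0.149]
contact_force: [-2.4, -0.7, -1.4]
opening: 0.173
finger_force: 78.3
```

Run:
```python
from fit import *
r,t=rackpose(RK)
st=ctrl.get_state();save('w3.png',ctrl.read_camera('wrist'))
print('in rack',r.inv().apply(np.array(st['eef_pos'])-t).round(4),st['contact_force'],st['wrist_torque'],st['opening'],st['finger_force'])
```

```text
in rack [ 0.0141 -0.0821  0.0352] [-2.39486802 -0.68598575 -1.42949024] [-0.19475516  0.43877887 -0.10783187] 0.17261163247948322 78.3104932308197
```

View pics/w3.png

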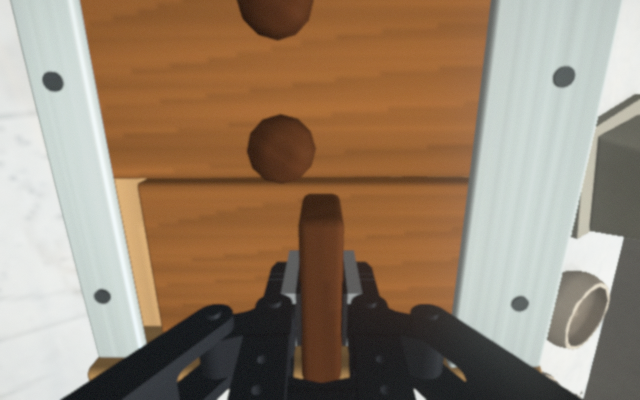

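Run:
```python
from fit import *
r,t=rackpose(RK);st=ctrl.get_state();p0=np.array(st['eef_pos']);l=r.inv().apply(p0-t)
piv=np.array([.0145+.08,l[1],.0]); ry=r.apply([0,1,0])
for a,d,u in [(3,0,.001),(6,0,.0015),(9,0,.002),(12,0,.002),(12,.015,.002),(12,.03,.002),(12,.05,.002),(12,.06,.03)]:
    q=R.from_rotvec([0,np.radians(a),0]); L=q.apply(l-piv)+piv+[0,0,u]+q.apply([-d,0,0])
    print(a,d,((r.apply(L)+t-p0)/.8).round(4).tolist(),(ry*a/45).round(4).tolist())
```

```text
3 0 [-0.0007, -0.0001, 0.0069] [-0.0119, 0.0656, 0.0]
6 0 [-0.0009, -0.0002, 0.0131] [-0.0238, 0.1312, 0.0]
9 0 [-0.0008, -0.0001, 0.0194] [-0.0357, 0.1968, 0.0]
12 0 [-0.0001, -0.0, 0.0251] [-0.0477, 0.2624, 0.0]
12 0.015 [-0.0179, -0.0032, 0.0203] [-0.0477, 0.2624, 0.0]
12 0.03 [-0.0357, -0.0065, 0.0154] [-0.0477, 0.2624, 0.0]
12 0.05 [-0.0595, -0.0108, 0.0089] [-0.0477, 0.2624, 0.0]
12 0.06 [-0.087, -0.0158, 0.0369] [-0.0477, 0.2624, 0.0]
```

>>> {"name": "apply_moves", "arguments": {"series": [[-0.0007,0,0.007,-0.012,0.066,0],[-0.0009,0,0.013,-0.024,0.131,0],[-0.0008,0,0.0194,-0.036,0.197,0],[0,0,0.025,-0.048,0.262,0],[0,0,0.025,-0.048,0.262,0],[0,0,0.025,-0.048,0.262,0]]}}

```text
time: 7.45
eef_pos: [0.6141, -0.2413, 0.1524]
tcp_rot: [0.636, 0.761, 0.1, 0.083]
contact_force: [0.3, 0.7, -1.8]
opening: 0.174
finger_force: 78.1
```

Run:
```python
from fit import *
r,t=rackpose(RK)
st=ctrl.get_state();save('w4.png',ctrl.read_camera('wrist'))
print('in rack',r.inv().apply(np.array(st['eef_pos'])-t).round(4),st['contact_force'],st['wrist_torque'],st['opening'],st['finger_force'])
print('tilt',np.degrees((R.from_quat(st['tcp_rot'])*toolR(r).inv()).magnitude()))
```

```text
in rack [ 0.023  -0.0815  0.0527] [ 0.2950292   0.68396531 -1.83652981] [-0.04670556  0.23813159 -0.04759872] 0.17441879600216817 78.12219142913818
tilt 12.093816584343868
```

View pics/w4.png

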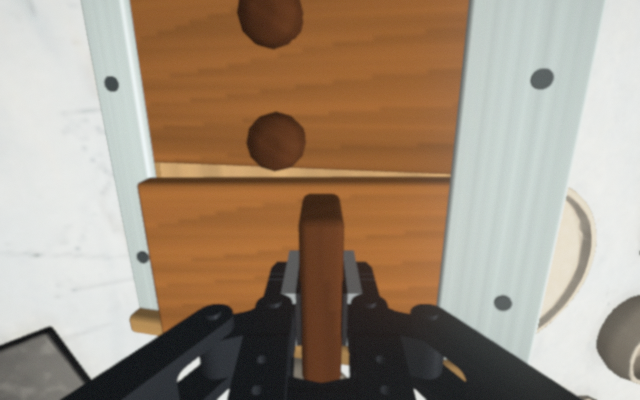

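The board is tilted 12° and free: its lower edge (column 140) is above the lip and its top is still under the strip. Next I draw it out.

>>> {"name": "apply_moves", "arguments": {"series": [[-0.012,-0.002,-0.0033,0,0,0],[-0.024,-0.0043,-0.0065,0,0,0],[-0.036,-0.0065,-0.0097,0,0,0],[-0.048,-0.0087,-0.013,0,0,0],[-0.0595,-0.011,-0.0162,0,0,0],[-0.0595,-0.011,-0.0162,0,0,0],[-0.085,-0.0155,0.01,0,0,0],[-0.12,-0.02,0.06,0,0,0],[-0.14,-0.02,0.12,0,0,0],[-0.14,-0.02,0.18,0,0,0],[-0.14,-0.02,0.18,0,0,0]]}}

```text
time: 8.88
eef_pos: [0.5046, -0.2595, 0.3042]
tcp_rot: [0.635, 0.761, 0.1, 0.09]
contact_force: [0.1, 0.5, -2.5]
opening: 0.174
finger_force: 78.8
```

Run:
```python
from fit import *
st=ctrl.get_state();print(st['contact_force'],st['opening'],st['finger_force'],st['qpos'])
Q=toolR(R.from_euler('z',.493))
delta([.4628,.2525,.20],Q)
```

```text
[ 0.11722713  0.54706211 -2.54473666] 0.17437285328872026 78.79911303520203 [-0.73923064 -0.0964115   1.90528633  0.22490653  1.16863812 -0.98975892]
t 8.875 pos [ 0.5046 -0.2595  0.3042] nose 0.019
shift [-0.0522  0.64   -0.1302] turn [-0.1016  0.3285  0.3971]
```

Run:
```python
from fit import *
delta([.498,.186,.26],toolR(R.from_euler('z',.493)))
```

```text
t 8.875 pos [ 0.5046 -0.2595  0.3042] nose 0.019
shift [-0.0082  0.5569 -0.0552] turn [-0.1016  0.3285  0.3971]
```

>>> {"name": "apply_moves", "arguments": {"series": [[-0.008,0.557,-0.055,-0.102,0.328,0.397],[-0.008,0.557,-0.055,-0.102,0.328,0.397],[-0.008,0.557,-0.055,-0.102,0.328,0.397],[-0.008,0.557,-0.055,-0.102,0.328,0.397],[-0.008,0.557,-0.055,-0.102,0.328,0.397],[-0.008,0.557,-0.055,-0.102,0.328,0.397],[-0.008,0.557,-0.055,-0.102,0.328,0.397],[-0.008,0.557,-0.055,-0.102,0.328,0.397],[-0.008,0.557,-0.055,-0.102,0.328,0.397],[-0.008,0.557,-0.055,-0.102,0.328,0.397],[-0.008,0.557,-0.055,-0.102,0.328,0.397],[-0.008,0.557,-0.055,-0.102,0.328,0.397]]}}

```text
time: 10.38
eef_pos: [0.4965, 0.1868, 0.2537]
tcp_rot: [0.515, 0.857, -0.001, -0.006]
contact_force: [-1.2, -0.3, -2.1]
opening: 0.175
finger_force: 78.8
```

Run:
```python
from fit import *
st=ctrl.get_state();C=cam('wrist',st);im=ctrl.read_camera('wrist');save('w5.png',im)
print(st['time'],st['eef_pos'],st['tcp_rot'],st['finger_force'])
F=np.array([[101,-61,20],[-101,-61,20],[-101,61,20],[101,61,20],[86,-46,6],[-86,-46,6],[-86,46,6],[86,46,6]])/1e3
print(proj(C,R.from_euler('z',.493).apply(F)+[.4628,.2525,0]).round(1).tolist())
```

```text
10.375 [0.49653703 0.18678377 0.25370002] [ 5.14895126e-01  8.57233920e-01 -8.50491497e-04 -5.68268280e-03] 78.81770968437195
[[422.9, 155.2], [225.8, 155.9], [214.8, 25.6], [433.4, 24.1], [406.2, 138.7], [242.3, 139.3], [235.8, 44.7], [412.3, 43.6]]
```

View pics/w5.png

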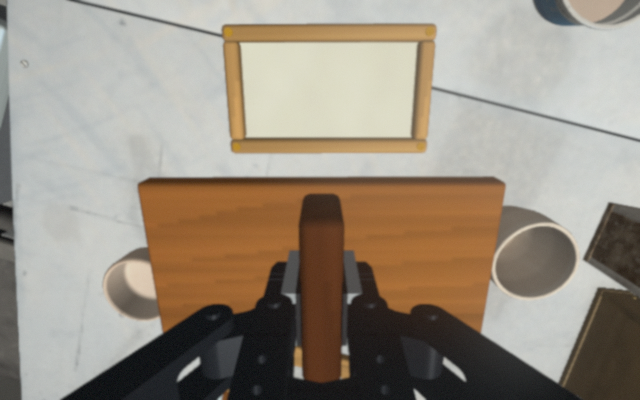

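Run:
```python
from fit import *
from scipy.optimize import least_squares
st=ctrl.get_state();C=cam('wrist',st)
F=np.array([[101,-61,20],[-101,-61,20],[-101,61,20],[101,61,20]])/1e3
o=np.array([[427,152.5],[231,153],[223,24.5],[436.5,24.5]])
g=lambda q:(proj(C,R.from_euler('z',q[2]).apply(F)+[q[0],q[1],0])-o).ravel()
s=least_squares(g,[.4628,.2525,.493]);print(s.x.round(4),g(s.x).round(1))
# bar board: far top edge corners relative to tool (tool y = board x)
T=np.linalg.inv(C[2]); H=np.array(ctrl.get_calibration('wrist')['hand_eye'])
B=np.array([[.04,-.08,.023],[.04,.08,.023]])+[0,0,0]
K,D,_=C; print(proj((K,D,H),B).round(1))
delta([s.x[0],s.x[1],.20],toolR(R.from_euler('z',s.x[2])))
```

```text
[0.4666 0.2561 0.4894] [ 0.7  1.9 -0.7  1.3 -2.7 -0.8  2.6 -1.3]
[[134.8 181.1]
 [506.8 180.9]]
t 10.425 pos [0.4965 0.187  0.2537] nose 0.019
shift [-0.0374  0.0864 -0.0671] turn [-0.0056 -0.0136  0.0002]
```

>>> {"name": "apply_moves", "arguments": {"series": [[-0.037,0.086,-0.067,-0.006,-0.014,0],[-0.037,0.086,-0.067,-0.006,-0.014,0],[-0.037,0.086,-0.12,-0.006,-0.014,0],[-0.037,0.086,-0.17,-0.006,-0.014,0],[-0.037,0.086,-0.207,-0.006,-0.014,0],[-0.037,0.086,-0.207,-0.006,-0.014,0],[-0.037,0.086,-0.207,-0.006,-0.014,0],[-0.037,0.086,-0.207,-0.006,-0.014,0]]}}

```text
time: 11.42
eef_pos: [0.4682, 0.2569, 0.0901]
tcp_rot: [0.514, 0.858, 0.001, 0.001]
contact_force: [-0.5, -0.3, -2.7]
opening: 0.171
finger_force: 78.6
```

Run:
```python
from fit import *
a=[]
for n,(x,y,w,h) in {'wrist':(140,60,400,200),'scene':(180,160,100,75)}.items():
    im=ctrl.read_camera(n)[y:y+h,x:x+w]; a.append(cv2.resize(im,(600,300) if n=='wrist' else (400,300),interpolation=cv2.INTER_CUBIC))
b=np.zeros((600,600,3),np.uint8);b[:300]=a[0];b[300:,:400]=a[1];save('p6.png',b)
delta([.4666,.2561,.048],toolR(R.from_euler('z',.4894)))
```

```text
t 11.525 pos [0.4677 0.2569 0.0896] nose 0.019
shift [-0.0014 -0.0009 -0.052 ] turn [-0.0007  0.0036 -0.0017]
```

View pics/p6.png

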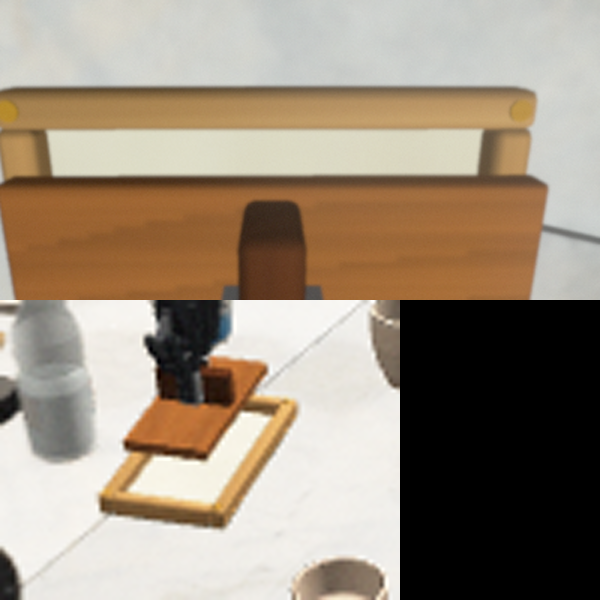

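Run:
```python
from fit import *
from scipy.optimize import least_squares
st=ctrl.get_state();C=cam('wrist',st)
F=np.array([[-101,61,20],[101,61,20],[-86,46,20],[86,46,20]])/1e3
o=np.array([[139,120],[497,120],[172,146],[462,146]])
g=lambda q:(proj(C,R.from_euler('z',q[2]).apply(F)+[q[0],q[1],0])-o).ravel()
s=least_squares(g,[.4628,.2525,.493],loss='soft_l1');print(s.x.round(4),g(s.x).round(1))
```

```text
[0.4667 0.2572 0.4896] [-7.7 -0.5 10.  -0.5 -9.2  1.2 13.7  1.2]
```

>>> {"name": "apply_moves", "arguments": {"series": [[-0.0024,-0.0013,0,0,0.003,-0.001],[-0.0024,-0.0013,-0.02,0,0.003,-0.001],[-0.0024,-0.0013,-0.04,0,0.003,-0.001],[-0.0024,-0.0013,-0.05,0,0.003,-0.001],[-0.0024,-0.0013,-0.054,0,0.003,-0.001],[-0.0024,-0.0013,-0.054,0,0.003,-0.001],[-0.0024,-0.0013,-0.054,0,0.003,-0.001]]}}

```text
time: 12.4
eef_pos: [0.4652, 0.2557, 0.0452]
tcp_rot: [0.514, 0.858, -0.0, -0.001]
contact_force: [-0.5, -0.0, -2.2]
opening: 0.176
finger_force: 79.0
```

>>> {"name": "apply_moves", "arguments": {"series": [[0,0,-0.0015,0,0,0],[0,0,-0.003,0,0,0],[0,0,-0.004,0,0,0],[0,0,-0.004,0,0,0],[0,0,-0.004,0,0,0]]}}

```text
time: 13.02
eef_pos: [0.4647, 0.2555, 0.0415]
tcp_rot: [0.514, 0.858, -0.001, -0.001]
contact_force: [-0.8, 0.1, -2.1]
opening: 0.177
finger_force: 79.0
```

>>> {"name": "apply_moves", "arguments": {"series": [[0,0,-0.0012,0,0,0],[0,0,-0.0024,0,0,0],[0,0,-0.0024,0,0,0],[0,0,-0.0024,0,0,0]]}}

```text
time: 13.52
eef_pos: [0.4647, 0.2556, 0.0396]
tcp_rot: [0.514, 0.858, -0.001, -0.001]
contact_force: [-0.8, 0.3, -1.8]
opening: 0.179
finger_force: 78.9
```

>>> {"name": "apply_moves", "arguments": {"series": [[0,0,-0.0012,0,0,0],[0,0,-0.0024,0,0,0],[0,0,-0.0024,0,0,0],[0,0,-0.0024,0,0,0]]}}

```text
time: 14.02
eef_pos: [0.4648, 0.2557, 0.0394]
tcp_rot: [0.514, 0.858, -0.001, -0.001]
contact_force: [-6.1, -2.0, 9.3]
opening: 0.179
finger_force: 80.6
```

>>> {"name": "apply_moves", "arguments": {"series": [[0,0,0.001,0,0,0],[0,0,0.001,0,0,0],[0,0,0.001,0,0,0],[0,0,0.001,0,0,0],[0,0,0.02,0,0,0],[0,0,0.06,0,0,0],[0,0,0.12,0,0,0],[0,0,0.2,0,0,0],[0,0,0.25,0,0,0],[0,0,0.25,0,0,0],[0,0,0.25,0,0,0]], "jaw": 0.5}}

```text
time: 15.4
eef_pos: [0.4642, 0.2554, 0.2375]
tcp_rot: [0.514, 0.858, -0.001, -0.001]
contact_force: [0.1, 0.6, -0.2]
opening: 0.499
finger_force: 0.0
```

Run:
```python
from fit import *
st=ctrl.get_state();C=cam('wrist',st);w=ctrl.read_camera('wrist');s=ctrl.read_camera('scene')[120:280,170:426]
b=np.zeros((600,640,3),np.uint8);b[:300]=w[100:400];b[300:,:480]=cv2.resize(s,(480,300),interpolation=cv2.INTER_CUBIC);save('p7.png',b)
print(st['time'],st['eef_pos'],st['finger_force'])
```

```text
15.4 [0.46420883 0.25537733 0.23751046] 0.0
```

View pics/p7.png

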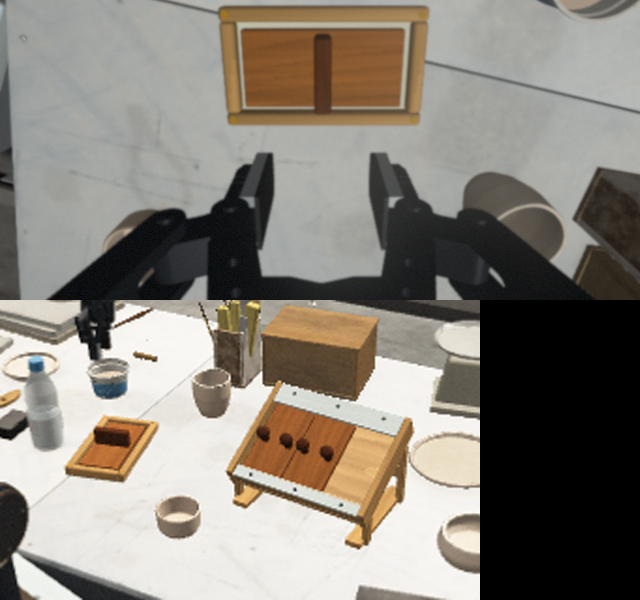

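The bar board lies flat and centred inside the frame (columns 243–406 within an opening of about 238–411). Both knob boards are still in the rack, and the cup, pot and bowl are where they were.

```bash
python3 -c "
from plant import ctrl
print(ctrl.sign_off())"
```

```text
the job is handed in; nothing more can be done
None
```

The bar board lies flat, grip up and centred in the mould frame. The knob boards are still in the rack, the cup, pot and bowl look undisturbed, and the job is handed in; the hand-in gave no verdict.

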